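# Set and lock the vase stop on a glazing fixture

## Robot

A 7-joint arm with a two-finger parallel gripper is mounted at the origin on the work surface. World frame = base frame: x ahead of the robot, y to its left, z up, the work surface at z = 0. Lengths are in m, angles in rad, forces in N, time in s.
With the tool pointing down it reaches from about 0.4 to 0.85 m from the base axis. Payload 10.4 kg.
Tool frame: the origin (TCP) lies at the very end of the fingers, on their centre line; the grasp point (between the pads) lies 19 mm behind it; z points along the fingers, y is the line along which they close (so a half turn about z gives the same grasp; the last joint's range is limited). The gripper opens to 87 mm and grips with 3 to 60 N. Pads are 19 mm wide; open, the fingers measure 117 mm over their backs; the gripper's body (75 mm by 190 mm) begins 51 mm behind the grasp point.
Start: joints at [-1.244, 0.332, -0.065, 1.46, 0.022, 1.35, -0.088], TCP at [0.214, 0.587, 0.223] pointing down, gripper open.
Joint ranges: [-2.6, 2.6], [-0.5, 2.12], [-1.47, 1.34], [0.16, 2.42], [-1.27, 4.41], [0.06, 2.06], [-2.6, 2.6]. Speed limits (rad/s): [2.22, 2.22, 2.79, 2.79, 3.14, 3.14, 3.14].

## Interface

Orientations are given as a unit quaternion [x, y, z, w].
In Python, from bench import * gives the robot as it stands.
- The arm moves only by the tool carry_out, never from a script. Its argument "deltas" is a list of rows, each an object with "hand": the finger opening in mm, from 0 to 87; "dp": the shift along the tool's x, y, z each as a share of 250 mm, from -1 to 1, a list of three; "spin": the turn about the tool's z as a share of pi rad, from -1 to 1. In form: [{"hand": hand, "dp": [dx, dy, dz], "spin": spin}, ...]. A call has 1 to 20 rows; each row is the pose to reach, as a shift and turn from the pose commanded when the call began, along the tool's axes at that moment, turning the shorter way round; what a row does not reach only later rows make up. A row lasts 1/10 s, in which the tool goes at most 50 mm and 8.59 degrees, less where a joint would pass 70% of its speed; a pose out of reach is approached as far as the arm can. A call with a number of a shift or a turn outside -1 to 1 is refused whole. A call with a gripper value outside its range is refused whole. The fingers move at their own pace and stop on an object; "force" is the grip in N (left out, the last holds). Time passes only in rows, so rows that repeat a pose let the fingers close. It gives the time, the measured TCP pose, the force, the opening and the grip force at its end, in the units of the state.
- read_state(): the state, without advancing time (a new reading comes with each control period).
- camera(name): name is "side" or "top" or "wrist"; returns the picture (420x560x3 uint8, red, green, blue); there is no depth.
- get_calibration(name): a dict with "fx", "fy", "cx", "cy" (pixels), "R" (3x3) and "t" (3): a world point X has camera coordinates R X + t; the wrist camera has in their place "mount" (4x4, takes a point from camera to tool coordinates, whose origin is the TCP and whose axes are the flange's). Camera axes: x right, y down, z forward; pixel columns grow to the right and rows downward; lengths in m; the calibration is good to about 2 mm. A picture is of the moment at which its call begins: read the wrist's pose just before it. get_calibration takes no time and is no camera call.
- close_job(): hands the job in; it is judged then, once.
The state is a dict: "time": time; "joint_positions": joint angles; "joint_vel": joint speeds; "joint_torque": joint torques, N m; "ee_pos": TCP position; "eef_rot": TCP orientation; "ft_force": force on the tool from outside, world axes, zero at the start; "torque": the same for the moment, N m; "width": finger opening in m; "grip_force": force on a finger pad.
Only numpy, scipy, OpenCV 4.12 (cv2) and the standard library are available. Lean on these libraries where they do the work, as an engineer would, in place of code of your own. Each camera call takes 0.05 s, during which the arm holds its last target. There are 200 camera calls.

## Task

On the glazing fixture, free the red clamp knob, slide the blue carriage along its rail until its rubber-faced stop rests against the vase without shoving the vase out of its place, then turn the knob fully tight again so the stop is locked there. Leave the vase standing where it is and do not disturb the cup, jar, small pot and brush lying around.

Things in the scene. Friction and masses are not known exactly. Their poses are not given: they have to be found in the camera images.
- rig: Fixture fixed to the table: plywood board 520 x 220 x 12 mm, steel rail, round dark steel plate. Origin on the table surface; x along the rail towards the vase, z up. Board x -270 to +250 mm; rail on y = 0, 40 mm wide, x -260 to +40 mm, top 26 mm above the table; plate 190 mm across, centred at x +145 mm, y 0, top also at 26 mm.
- carriage (a joint): How far the blue carriage has slid along the rail towards the vase, m: 0 at the end far from the vase, 0.20 at the end stop. With the knob loose it slides against about 1.5 N of friction and stays where left; with the knob tight it is clamped with some 45 N.
- stop_face (a point): Centre of the black rubber front of the stop, an upright flat plate 66 mm wide, 48 mm high, on the carriage's arm; 58 mm above the table, 95 mm ahead of the knob's axis. x points along the rail, out of the face to the vase; z up. When they touch, the vase's axis is 58 mm ahead in x, whatever its sideways offset.
- carriage_back (a point): Middle of the upper edge of the back of the carriage's blue block (the side away from the vase), 35 mm behind the knob's axis; axes as stop_face. The block is 70 x 70 mm, flat-sided, 14 to 58 mm above the table. Pushing here along x slides it; behind it is only the low rail.
- knob (a joint): Angle of the clamp knob, rad: 0 fully tight (hard stop, bar across the rail), 1.4 fully loose (hard stop, bar nearly along the rail). From above it loosens anticlockwise, tightens clockwise. It starts clamping below about 0.6; above that the carriage runs free. Stays where left; takes 0.3 to 0.5 N m to turn.
- knob_grip (a point): Grip point of the red clamp knob on top of the blue block: on its upright axis, 90 mm above the table. The knob is a bar 62 mm long (this point's y), 16 mm thick (its x) and 32 mm high (72 to 104 mm above the table) with a white line on top; the axes turn with the knob, z up. Block top at 58 mm.
- vase: The half-glazed vase (terracotta below, white above) standing loose on the round steel plate: 120 mm tall, round, 116 mm across at its widest from 24 to 50 mm above its foot, 74 mm across the foot, about 0.75 kg. Origin at the centre of its underside (26 mm above the table), z up. It slides at some 3 to 6 N.
- test_cup: Blue test cup, open, 60 mm across and 50 mm high, standing on the fixture's board beside the rail. Origin at the centre of its underside. Leave alone.
- glaze_jar: Amber closed jar with white cap, 70 mm across, 95 mm high, standing on the table. Origin at the centre of its underside. Leave alone.
- bisque_pot: Small terracotta pot, 84 mm across, 95 mm high, standing on the table. Origin at the centre of its underside. Leave alone.
- glaze_brush: Brush, 200 mm long, lying on the table. Origin about mid-length under it, x along it. Leave alone.
Things that resemble listed ones, but are neither listed nor needed, are in the scene too. Leave any green look-alike of the vase alone.

How it is judged:
By the outcome, as a careful person would: the job done as asked, in the order asked, and still so for the second after the job is handed in, with the robot touching nothing.
It also fails if it takes over 61 s, if anything falls off the work surface, if the arm or the gripper's body presses on something with over 40 N, if the wrist force passes 120 N, or if a joint passes its speed limit or range.

## Working session

There is one attempt and no reset: what is moved stays moved. The work goes in short steps, Python scripts to look and compute and a tool call to move; the robot and the scene stay as the last step left them, time stands still between calls to the robot, and variables do not carry over. Pictures are saved under pics/ and viewed, at most 10 in all, crops included, and the job is handed in when it is done.

Besides the shell and the picture viewer there is one more tool, called after ">>>" in YAML: its name, and indented under it one key for each argument. carry_out: Moves the arm, as the interface text tells. Its arguments: {"type":"object","properties":{"deltas":{"type":"array","items":{"type":"object","properties":{"hand":{"type":"number"},"dp":{"type":"array","items":{"type":"number","minimum":-1,"maximum":1}},"spin":{"type":"number","minimum":-1,"maximum":1}}}},"force":{"type":"number"}},"required":["deltas"]}

```bash
mkdir -p pics
python3 - <<'E'
from bench import *
import cv2,numpy as np
s=read_state();print(s['time'],s['ee_pos'],s['eef_rot'],s['ft_force'])
for n in ['top','side']:
    im=camera(n);cv2.imwrite(f'pics/{n}0.png',im[:,:,::-1])
    c=get_calibration(n);print(n,c['fx'],c['cx'],c['cy'],np.round(-np.array(c['R']).T@np.array(c['t']),3),np.round(c['R'],3).tolist())
E
```

```text
0.0 [0.21405145 0.5867942  0.22177341] [ 1.73978209e-01  9.84749262e-01 -6.83478650e-04 -8.11460484e-05] [ 0.44880531 -0.00088783  0.445651  ]
top 414.9975389477118 277.90043893109737 213.45043459745457 [0.43  0.004 1.43 ] [[-0.015, -1.0, -0.003], [-0.995, 0.015, -0.102], [0.102, 0.002, -0.995]]
side 511.2437013972465 281.7284607169894 213.85882007195386 [-0.178 -0.903  0.881] [[0.771, -0.637, 0.01], [-0.348, -0.434, -0.831], [0.534, 0.637, -0.556]]
```

View pics/top0.png

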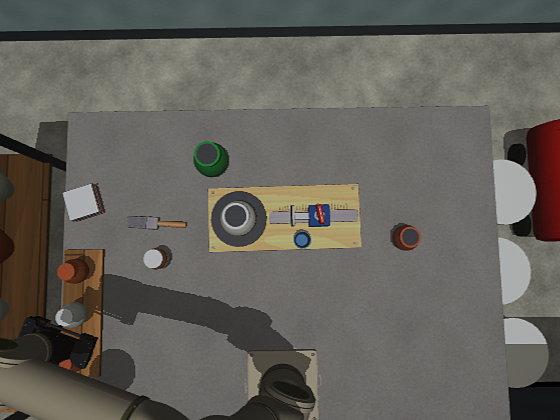

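View pics/side0.png

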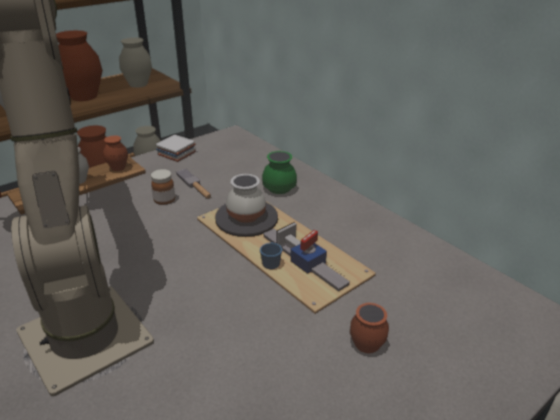

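Top picture: vase at about (239,217), blue carriage with red knob at about (319,215), test cup at (302,240); the rail runs along world y towards the vase (+y). The side picture shows the knob at (309,241) and the vase at (246,200). I take coarse positions next, then look with the wrist camera.

```bash
cat > h.py <<'E'
from bench import *
import cv2,numpy as np
from scipy.spatial.transform import Rotation as Ro
def cam(n,s=None):
    c=get_calibration(n);K=[c['fx'],c['fy'],c['cx'],c['cy']]
    if n=='wrist':
        M=np.array(c['mount']);T=np.eye(4);T[:3,:3]=Ro.from_quat(s['eef_rot']).as_matrix();T[:3,3]=s['ee_pos'];W=T@M
        return K,W[:3,:3],W[:3,3]
    R=np.array(c['R']);return K,R.T,-R.T@np.array(c['t'])
def ray(C,p):
    K,R,o=C;d=R@np.array([(p[0]-K[2])/K[0],(p[1]-K[3])/K[1],1]);return o,d/np.linalg.norm(d)
def onz(C,p,z):
    o,d=ray(C,p);return o+d*(z-o[2])/d[2]
def tri(rs):
    A=sum(np.eye(3)-np.outer(d,d) for o,d in rs);b=sum((np.eye(3)-np.outer(d,d))@o for o,d in rs)
    X=np.linalg.solve(A,b);return X,[np.linalg.norm(np.cross(X-o,d)) for o,d in rs]
def mask(im,kind,box=None):
    h=cv2.cvtColor(im,cv2.COLOR_RGB2HSV);H,S,V=[h[...,i].astype(int) for i in range(3)]
    m={'red':((H<6)|(H>172))&(S>150)&(V>70),'blue':(H>108)&(H<128)&(S>130)&(V>40),
       'white':(S<40)&(V>170)}[kind].astype(np.uint8)
    if box:
        b=np.zeros_like(m);x0,y0,x1,y1=box;b[y0:y1,x0:x1]=1;m&=b
    return m
def blob(m):
    n,l,st,c=cv2.connectedComponentsWithStats(m);i=1+np.argmax(st[1:,4]);return c[i],st[i],(l==i)
E
python3 - <<'E'
from h import *
t=cv2.imread('pics/top0.png')[:,:,::-1].copy();s=cv2.imread('pics/side0.png')[:,:,::-1].copy()
T,S=cam('top'),cam('side')
a=blob(mask(t,'red',(300,195,340,235)));b=blob(mask(s,'red',(285,220,335,260)))
print(a[1],b[1],tri([ray(T,a[0]),ray(S,b[0])]))
for k,z in(('blue',.058),):
    a=blob(mask(t,k,(300,195,340,232)));print(k,a[0],a[1],onz(T,a[0],z))
for p in [(359,184),(361,240),(209,251),(208,190)]: print(p,onz(T,p,.012))
print('vase rim',onz(T,(238.5,216.5),.146),'plate',onz(T,(239,218.5),.026))
a=tri([ray(T,(238,216)),ray(S,(245,183))]);print(a)
for n,p in dict(cup=(302,239.5),jar=(154,257),pot=(407,236)).items(): print(n,onz(T,p,.06))
M=np.array(get_calibration('wrist')['mount']);print(M.round(3),cam('wrist',read_state())[0])
E
```

```text
[316 205   9  19  60] [302 232  15  11  33] (array([ 0.56337146, -0.13025516,  0.09264407]), [np.float64(0.00014528515208591587), np.float64(0.0001452851520858661)])
blue [318.49070632 215.6394052 ] [309 205  21  21 269] [ 0.56089    -0.12816611  0.058     ]
(359, 184) [ 0.67297585 -0.27528276  0.012     ]
(361, 240) [ 0.47965287 -0.27537685  0.012     ]
(209, 251) [0.45005859 0.24295412 0.012     ]
(208, 190) [0.6600786  0.24681762 0.012     ]
vase rim [0.5536086  0.12885456 0.146     ] plate [0.5582967 0.1388665 0.026    ]
(array([0.55411848, 0.13190377, 0.14129379]), [np.float64(0.001851743198834263), np.float64(0.001851743198834211)])
cup [ 0.48254871 -0.0716873   0.06      ]
jar [0.43245614 0.41560073 0.06      ]
pot [ 0.48885698 -0.41786297  0.06      ]
[[-0.001 -0.952 -0.307  0.086]
 [ 1.    -0.001 -0.    -0.   ]
 [-0.    -0.307  0.952 -0.162]
 [ 0.     0.     0.     1.   ]] [317.8723273683497, 317.8723273683497, 283.3517020806129, 208.35601815641556]
```

>>> carry_out:
  deltas:
    - {"hand": 60, "dp": [-0.96, -0.93, -0.1], "spin": 0.44}
    - {"hand": 60, "dp": [-0.96, -0.93, -0.1], "spin": 0.44}
    - {"hand": 60, "dp": [-0.96, -0.93, -0.1], "spin": 0.44}
    - {"hand": 60, "dp": [-0.96, -0.93, -0.1], "spin": 0.44}
    - {"hand": 60, "dp": [-0.96, -0.93, -0.1], "spin": 0.44}
    - {"hand": 60, "dp": [-0.96, -0.93, -0.1], "spin": 0.44}
    - {"hand": 60, "dp": [-0.96, -0.93, -0.1], "spin": 0.44}
    - {"hand": 60, "dp": [-0.96, -0.93, -0.1], "spin": 0.44}
    - {"hand": 60, "dp": [-0.96, -0.93, -0.1], "spin": 0.44}
    - {"hand": 60, "dp": [-0.96, -0.93, -0.1], "spin": 0.44}
    - {"hand": 60, "dp": [-0.96, -0.93, -0.1], "spin": 0.44}

```text
time: 1.2
ee_pos: [0.3599, 0.2863, 0.2473]
eef_rot: [0.762, 0.648, -0.0, -0.0]
ft_force: [0.1, -0.7, -0.3]
width: 0.0602
grip_force: 0.0
```

```bash
cat >> h.py <<'E'
def go(p,yaw):  # yaw = world azimuth of tool y (deg), tool down
    s=read_state();R=Ro.from_quat(s['eef_rot']).as_matrix();y=np.degrees(np.arctan2(R[1,1],R[0,1]))
    d=R.T@(np.array(p)-s['ee_pos'])/.25;t=-((yaw-y+180)%360-180)/180
    print('t',s['time'],'at',np.round(s['ee_pos'],4),'yaw',round(y,2),'dp',d.round(3),'spin',round(t,4),'j',np.round(s['joint_positions'],2),'F',np.round(s['ft_force'],1),'w',s['width'])
E
python3 -c "
from h import *
go([.563,-.13,.2],-90)"
```

```text
t 1.2 at [0.3599 0.2863 0.2473] yaw -9.27 dp [-1.512  1.07   0.189] spin 0.4485 j [-0.97 -0.06  0.19  1.85  0.01  1.35 -0.94] F [ 0.1 -0.7 -0.3] w 0.06017026071443645
```

>>> carry_out:
  deltas:
    - {"hand": 60, "dp": [-0.9, 0.65, 0], "spin": 0.44}
    - {"hand": 60, "dp": [-0.9, 0.65, 0], "spin": 0.44}
    - {"hand": 60, "dp": [-0.9, 0.65, 0], "spin": 0.44}
    - {"hand": 60, "dp": [-0.9, 0.65, 0], "spin": 0.44}
    - {"hand": 60, "dp": [-0.9, 0.65, 0], "spin": 0.44}
    - {"hand": 60, "dp": [-0.9, 0.65, 0], "spin": 0.44}
    - {"hand": 60, "dp": [-0.9, 0.65, 0], "spin": 0.44}
    - {"hand": 60, "dp": [-0.9, 0.65, 0], "spin": 0.44}
    - {"hand": 60, "dp": [-0.9, 0.65, 0], "spin": 0.44}
    - {"hand": 60, "dp": [-0.9, 0.65, 0], "spin": 0.44}

```text
time: 2.2
ee_pos: [0.4841, 0.0383, 0.2473]
eef_rot: [1.0, 0.012, -0.0, 0.0]
ft_force: [0.6, -0.1, -0.2]
width: 0.0599
grip_force: 0.0
```

```bash
python3 -c "
from h import *
go([.563,-.13,.2],-90)"
```

```text
t 2.2 at [0.4841 0.0383 0.2473] yaw -88.67 dp [0.3   0.68  0.189] spin 0.0074 j [-0.66 -0.01  0.49  1.8   0.01  1.35 -1.72] F [ 0.6 -0.1 -0.2] w 0.05986412893107012
```

>>> carry_out:
  deltas:
    - {"hand": 60, "dp": [0.3, 0.68, 0.1], "spin": 0.007}
    - {"hand": 60, "dp": [0.3, 0.68, 0.19], "spin": 0.007}
    - {"hand": 60, "dp": [0.3, 0.68, 0.19], "spin": 0.007}
    - {"hand": 60, "dp": [0.3, 0.68, 0.19], "spin": 0.007}
    - {"hand": 60, "dp": [0.3, 0.68, 0.19], "spin": 0.007}
    - {"hand": 60, "dp": [0.3, 0.68, 0.19], "spin": 0.007}

```text
time: 2.8
ee_pos: [0.5635, -0.1303, 0.1992]
eef_rot: [1.0, 0.002, -0.001, 0.0]
ft_force: [-0.1, 0.3, -0.0]
width: 0.0603
grip_force: 0.0
```

Run:
```python
from h import *
go([.563,-.13,.2],-90)
s=read_state();im=camera('wrist');cv2.imwrite('pics/w1.png',im[:,:,::-1])
C=cam('wrist',s);np.save('w1.npy',np.r_[s['ee_pos'],s['eef_rot']])
b=blob(mask(im,'red'));print(b[0],b[1],onz(C,b[0],.1))
ys,xs=np.nonzero(b[2]);P=np.array([onz(C,p,.104)[:2] for p in zip(xs,ys)],np.float32);print(cv2.minAreaRect(P*1000))
```

```text
t 2.8 at [ 0.5635 -0.1303  0.1992] yaw -89.74 dp [-0.002 -0.001 -0.003] spin 0.0015 j [-0.4   0.28  0.66  1.65 -0.17  1.28 -1.27] F [-0.1  0.3 -0. ] w 0.06028049223706175
[283.72596154 207.89423077] [270 176  28  68 832] [ 0.56372432 -0.13035238  0.1       ]
((562.6365966796875, -130.70465087890625), (60.34587097167969, 14.921597480773926), 11.168230056762695)
```

View pics/w1.png

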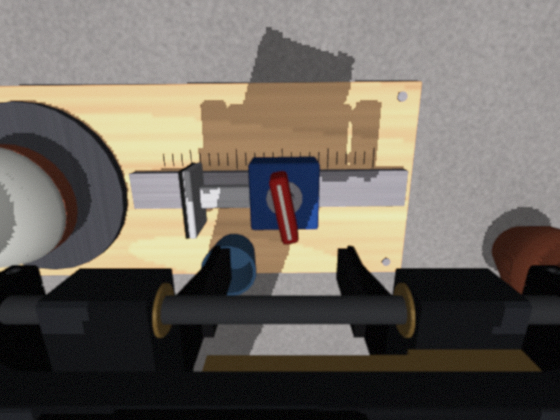

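Wrist picture: knob bar is centred at about (284,208), leaning so its azimuth is about 11°. The rail runs horizontally at rows 170–208, with the vase on the left (+y) and the cup at (236,262). I compute the rail direction next and move down part way.

>>> carry_out:
  deltas:
    - {"hand": 60, "dp": [0, 0, 0.1], "spin": -0.04}
    - {"hand": 60, "dp": [0, 0, 0.2], "spin": -0.062}
    - {"hand": 60, "dp": [0, 0, 0.24], "spin": -0.062}
    - {"hand": 60, "dp": [0, 0, 0.24], "spin": -0.062}
    - {"hand": 60, "dp": [0, 0, 0.24], "spin": -0.062}

```text
time: 3.35
ee_pos: [0.5644, -0.1291, 0.1412]
eef_rot: [0.995, 0.099, 0.001, -0.0]
ft_force: [-0.4, 0.2, 0.1]
width: 0.0602
grip_force: 0.0
```

Run:
```python
from h import *
go([.563,-.1305,.071],-78.8)
w=np.load('w1.npy');i1=cv2.imread('pics/w1.png')[:,:,::-1].copy();C1=cam('wrist',dict(ee_pos=w[:3],eef_rot=w[3:]))
s=read_state();i2=camera('wrist');cv2.imwrite('pics/w2.png',i2[:,:,::-1]);C2=cam('wrist',s)
rs=[]
for im,C in((i1,C1),(i2,C2)):
    b=blob(mask(im,'red'));ys,xs=np.nonzero(b[2]);rs.append(ray(C,b[0]))
    P=np.array([onz(C,p,.104)[:2] for p in zip(xs,ys)],np.float32);print(b[0],b[1],cv2.minAreaRect(P*1000))
    b=blob(mask(im,'blue',(200,100,400,260)));ys,xs=np.nonzero(b[2]);P=np.array([onz(C,p,.058)[:2] for p in zip(xs,ys)],np.float32);print('blk',b[1],cv2.minAreaRect(P*1000))
print(tri(rs))
# rail upper & lower edges and board far edge in w1
g=cv2.cvtColor(i1,cv2.COLOR_RGB2GRAY).astype(float);g=cv2.GaussianBlur(g,(3,3),0)
for r0,r1,cols,z in((70,95,[*range(100,240),*range(360,410)],.012),(200,216,[*range(135,175),*range(330,400)],.026)):
    d=np.abs(np.diff(g[r0:r1],axis=0));P=np.array([onz(C1,(c,r0+d[:,c].argmax()+.5),z)[:2] for c in cols],np.float32)
    l=cv2.fitLine(P,cv2.DIST_HUBER,0,.01,.01).ravel();print('line az',np.degrees(np.arctan2(l[1],l[0]))%180,l[2:])
```

```text
t 3.35 at [ 0.5644 -0.1291  0.1412] yaw -78.58 dp [-0.007  0.005  0.281] spin 0.0012 j [-0.37  0.32  0.62  1.72 -0.2   1.16 -1.06] F [-0.4  0.2  0.1] w 0.06021189446346731
[283.72596154 207.89423077] [270 176  28  68 832] ((562.7047119140625, -130.54446411132812), (60.34697341918945, 14.921697616577148), 11.16812801361084)
blk [ 249  158   70   71 3145] ((564.4189453125, -130.04269409179688), (71.48147583007812, 67.18305969238281), 0.21372218430042267)
[285.23543689 234.9328479 ] [ 274  196   23   83 1236] ((562.94091796875, -130.0936737060547), (60.12556457519531, 14.6798095703125), 11.9154634475708)
blk [ 240  164   94   96 4727] ((565.1883544921875, -130.22279357910156), (73.39445495605469, 67.75875854492188), 0.8056073784828186)
(array([ 0.56270151, -0.13020803,  0.09659834]), [np.float64(6.961445562225876e-06), np.float64(6.961445562208667e-06)])
line az 90.87463 [ 0.6692453  -0.09217412]
line az 90.79615 [ 0.54075205 -0.13129005]
```

View pics/w2.png

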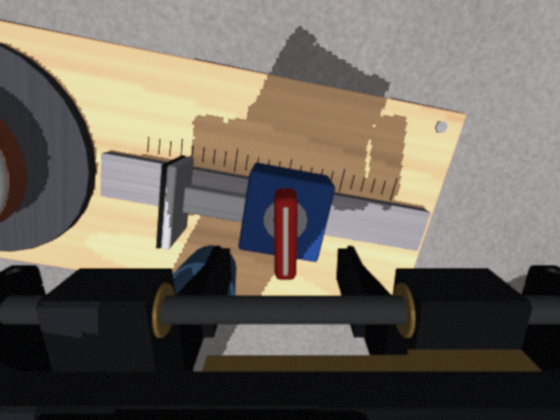

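The picture shows the knob bar upright in view at (285,235), aligned between the fingers; heights and block size agree with the text. I go down to the knob.

>>> carry_out:
  deltas:
    - {"hand": 60, "dp": [0, 0, 0.08], "spin": 0}
    - {"hand": 60, "dp": [0, 0, 0.16], "spin": 0}
    - {"hand": 60, "dp": [0, 0, 0.22], "spin": 0}
    - {"hand": 60, "dp": [0, 0, 0.27], "spin": 0}
    - {"hand": 60, "dp": [0, 0, 0.27], "spin": 0}
    - {"hand": 60, "dp": [0, 0, 0.27], "spin": 0}

```text
time: 4.0
ee_pos: [0.5641, -0.1297, 0.073]
eef_rot: [0.995, 0.1, 0.0, 0.0]
ft_force: [-0.2, -0.2, 0.1]
width: 0.06
grip_force: 0.0
```

```bash
python3 -c "
from h import *
go([.5628,-.1303,.071],-78.6)"
```

```text
t 4.0 at [ 0.5641 -0.1297  0.073 ] yaw -78.56 dp [-0.006  0.001  0.008] spin 0.0002 j [-0.34  0.4   0.59  1.78 -0.26  1.03 -1.02] F [-0.2 -0.2  0.1] w 0.060003414729071336
```

Fine-adjust and close with 40 N.

>>> carry_out:
  deltas:
    - {"hand": 60, "dp": [-0.006, 0.001, 0.006], "spin": 0}
    - {"hand": 60, "dp": [-0.006, 0.001, 0.006], "spin": 0}
    - {"hand": 5, "dp": [-0.006, 0.001, 0.006], "spin": 0}
    - {"hand": 5, "dp": [-0.006, 0.001, 0.006], "spin": 0}
    - {"hand": 5, "dp": [-0.006, 0.001, 0.006], "spin": 0}
    - {"hand": 5, "dp": [-0.006, 0.001, 0.006], "spin": 0}
    - {"hand": 5, "dp": [-0.006, 0.001, 0.006], "spin": 0}
    - {"hand": 5, "dp": [-0.006, 0.001, 0.006], "spin": 0}
    - {"hand": 5, "dp": [-0.006, 0.001, 0.006], "spin": 0}
    - {"hand": 5, "dp": [-0.006, 0.001, 0.006], "spin": 0}
  force: 40

```text
time: 5.0
ee_pos: [0.5625, -0.1307, 0.0711]
eef_rot: [0.995, 0.1, 0.0, 0.0]
ft_force: [0.7, -2.9, -0.7]
width: 0.0168
grip_force: 40.0
```

```bash
python3 -c "
from h import *
go([.5628,-.1303,.071],-9);print(read_state()['torque'],read_state()['grip_force'])"
```

```text
t 5.0 at [ 0.5625 -0.1307  0.0711] yaw -78.57 dp [ 0.002 -0.001  0.   ] spin -0.3865 j [-0.34  0.4   0.59  1.79 -0.26  1.03 -1.02] F [ 0.7 -2.9 -0.7] w 0.016775406315442425
[-0.7474874  -0.19314212  0.03327793] 39.9996417760849
```

>>> carry_out:
  deltas:
    - {"hand": 5, "dp": [0, 0, 0], "spin": -0.03}
    - {"hand": 5, "dp": [0, 0, 0], "spin": -0.06}
    - {"hand": 5, "dp": [0, 0, 0], "spin": -0.09}
    - {"hand": 5, "dp": [0, 0, 0], "spin": -0.12}
    - {"hand": 5, "dp": [0, 0, 0], "spin": -0.15}
    - {"hand": 5, "dp": [0, 0, 0], "spin": -0.18}
    - {"hand": 5, "dp": [0, 0, 0], "spin": -0.21}
    - {"hand": 5, "dp": [0, 0, 0], "spin": -0.24}
    - {"hand": 5, "dp": [0, 0, 0], "spin": -0.27}
    - {"hand": 5, "dp": [0, 0, 0], "spin": -0.3}
    - {"hand": 5, "dp": [0, 0, 0], "spin": -0.33}
    - {"hand": 5, "dp": [0, 0, 0], "spin": -0.36}
    - {"hand": 5, "dp": [0, 0, 0], "spin": -0.375}
    - {"hand": 5, "dp": [0, 0, 0], "spin": -0.375}
    - {"hand": 5, "dp": [0, 0, 0], "spin": -0.375}

```text
time: 6.5
ee_pos: [0.5618, -0.1299, 0.0709]
eef_rot: [0.772, 0.635, -0.0, -0.001]
ft_force: [-4.1, 0.1, 3.0]
width: 0.0165
grip_force: 40.0
```

Run:
```python
from h import *
go([.5628,-.1303,.071],-9);print(read_state()['torque'])
s=read_state();i=camera('wrist');cv2.imwrite('pics/w3.png',i[:,:,::-1]);np.save('w3.npy',np.r_[s['ee_pos'],s['eef_rot']])
```

```text
t 6.5 at [ 0.5618 -0.1299  0.0709] yaw -11.14 dp [-0.001  0.004 -0.   ] spin -0.0119 j [-0.16  0.37  0.37  1.78 -0.16  1.02  0.08] F [-4.1  0.1  3. ] w 0.016536813464113093
[ 0.07939558  1.05008237 -0.20707948]
```

View pics/w3.png

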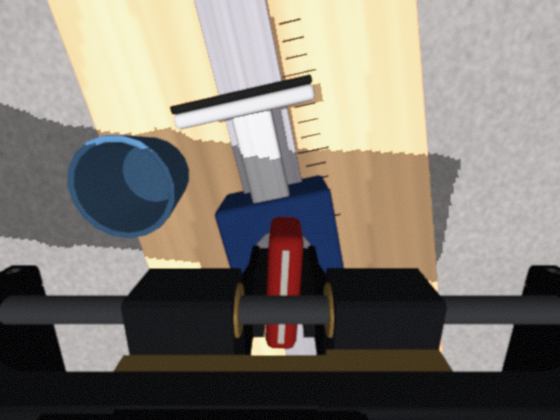

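The picture shows the knob bar nearly along the rail (top end at (286,225)) with the carriage ahead and the cup clear at (127,185). The knob is loose at about 1.36 rad. Next I slide 80 mm, leaving around 25 mm to contact.

>>> carry_out:
  deltas:
    - {"hand": 5, "dp": [0.03, -0.007, 0], "spin": 0}
    - {"hand": 5, "dp": [0.06, -0.014, 0], "spin": 0}
    - {"hand": 5, "dp": [0.09, -0.021, 0], "spin": 0}
    - {"hand": 5, "dp": [0.12, -0.028, 0], "spin": 0}
    - {"hand": 5, "dp": [0.15, -0.035, 0], "spin": 0}
    - {"hand": 5, "dp": [0.18, -0.042, 0], "spin": 0}
    - {"hand": 5, "dp": [0.21, -0.048, 0], "spin": 0}
    - {"hand": 5, "dp": [0.24, -0.055, 0], "spin": 0}
    - {"hand": 5, "dp": [0.27, -0.061, 0], "spin": 0}
    - {"hand": 5, "dp": [0.3, -0.067, 0], "spin": 0}
    - {"hand": 5, "dp": [0.312, -0.07, 0], "spin": 0}
    - {"hand": 5, "dp": [0.312, -0.07, 0], "spin": 0}

```text
time: 7.75
ee_pos: [0.5604, -0.049, 0.071]
eef_rot: [0.772, 0.636, 0.0, -0.0]
ft_force: [1.6, 1.2, -3.8]
width: 0.0167
grip_force: 40.0
```

Run:
```python
from h import *
go([.56,-.0303,.071],-11.14);print(read_state()['torque'])
s=read_state();i=camera('wrist');cv2.imwrite('pics/w4.png',i[:,:,::-1]);np.save('w4.npy',np.r_[s['ee_pos'],s['eef_rot']])
t=cv2.imread('pics/top0.png')[:,:,::-1].copy();T=cam('top')
b=blob(mask(t,'white',(205,185,270,250)));print('white',b[0],b[1])
sd=camera('side');cv2.imwrite('pics/s4.png',cv2.resize(sd[140:290,180:370,::-1],None,fx=4,fy=4,interpolation=cv2.INTER_CUBIC))
cv2.imwrite('pics/both.png',np.vstack([i[:,:,::-1][:300],]))
h=cv2.resize(sd[150:290,190:360,::-1],(680,560),interpolation=cv2.INTER_CUBIC)
tt=camera('top');cv2.imwrite('pics/t4.png',tt[:,:,::-1])
```

```text
t 7.75 at [ 0.5604 -0.049   0.071 ] yaw -10.98 dp [ 0.073 -0.016  0.   ] spin 0.0009 j [-0.28  0.34  0.34  1.82 -0.13  1.01 -0.08] F [ 1.6  1.2 -3.8] w 0.01670313204019755
[ 0.26083344 -0.38705658 -0.18998042]
white [234.72268908 216.1512605 ] [223 203  25  26 119]
```

View pics/w4.png

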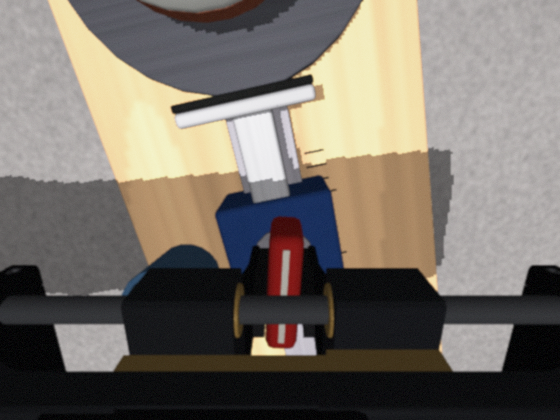

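View pics/s4.png

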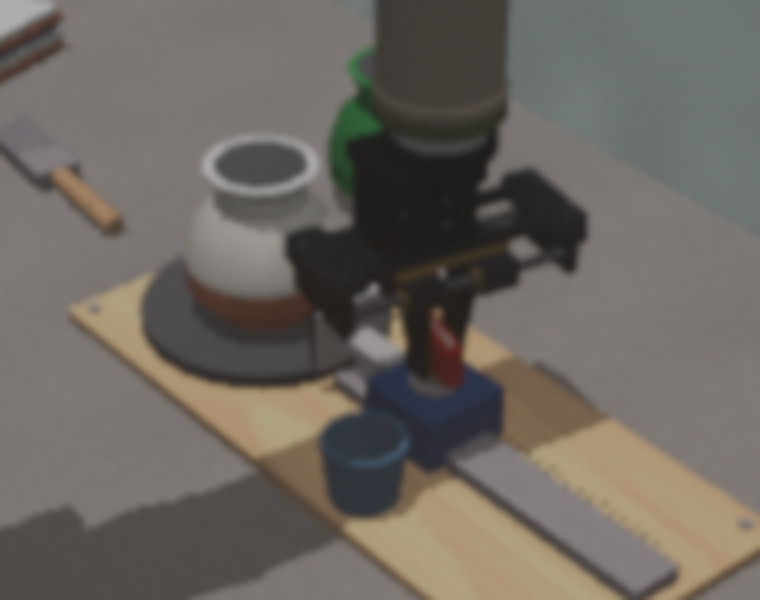

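Wrist picture: stop's top edge runs from (173,108) to (312,80), and the vase's rust lower edge shows at the top near (200,20). The side picture shows the carriage followed and the vase stands upright, with the cup untouched. I fit the vase's widest circle (lower edge at z = 0.050) for the remaining gap.

Run:
```python
from h import *
from scipy.optimize import least_squares
w=np.load('w4.npy');im=cv2.imread('pics/w4.png')[:,:,::-1].copy();C=cam('wrist',dict(ee_pos=w[:3],eef_rot=w[3:]))
h=cv2.cvtColor(im,cv2.COLOR_RGB2HSV)
m=((h[:60,:,1]>110)&((h[:60,:,0]<14))).astype(np.uint8);m[:,:120]=0;m[:,290:]=0
cols=[c for c in range(130,280) if m[:,c].any()]
e=[(c,np.nonzero(m[:,c])[0].max()+.5) for c in cols];print(e[::12])
u=np.array([np.cos(np.radians(90.85)),np.sin(np.radians(90.85))])
for z in(.05,.076):
    P=np.array([onz(C,p,z)[:2] for p in e])
    f=least_squares(lambda c:np.hypot(*(P-c).T)-.058,[.555,.135],loss='soft_l1',f_scale=.001);print(z,f.x,np.abs(f.fun).max(),'along',(f.x-w[:2])@u)
for n,p in dict(l=(173,106),r=(311,77)).items(): X=onz(C,p,.082);print(n,X,(X[:2]-w[:2])@u)
# independent: vase rim circle, two fixed views
T,S=cam('top'),cam('side')
for p in [(238.5,216.5)]: print(onz(T,p,.146))
print(onz(S,(180+260/4,140+165/4),.146))
```

```text
[(144, np.float64(3.5)), (156, np.float64(11.5)), (168, np.float64(15.5)), (180, np.float64(19.5)), (192, np.float64(20.5)), (204, np.float64(21.5)), (216, np.float64(20.5)), (228, np.float64(18.5)), (240, np.float64(13.5)), (252, np.float64(8.5))]
0.05 [0.55414288 0.13962127] 0.00042142279253534753 along 0.1886831889116857
0.076 [0.55864182 0.13311971] 0.0009886989342607344 along 0.18211559657475657
l [0.52677111 0.04412029 0.082     ] 0.09359876476537446
r [0.58989216 0.04418777 0.082     ] 0.09272985451217299
[0.5536086  0.12885456 0.146     ]
[0.55373799 0.13427963 0.146     ]
```

>>> carry_out:
  deltas:
    - {"hand": 5, "dp": [0.018, -0.004, 0], "spin": 0}
    - {"hand": 5, "dp": [0.036, -0.008, 0], "spin": 0}
    - {"hand": 5, "dp": [0.054, -0.011, 0], "spin": 0}
    - {"hand": 5, "dp": [0.07, -0.015, 0], "spin": 0}
    - {"hand": 5, "dp": [0.07, -0.015, 0], "spin": 0}
    - {"hand": 5, "dp": [0.07, -0.015, 0], "spin": 0}

```text
time: 8.5
ee_pos: [0.5601, -0.0314, 0.0711]
eef_rot: [0.772, 0.636, 0.0, -0.0]
ft_force: [5.6, 2.4, -6.2]
width: 0.0171
grip_force: 40.0
```

```bash
cat >> h.py <<'E'
from scipy.optimize import least_squares
u=np.array([np.cos(np.radians(90.85)),np.sin(np.radians(90.85))])
def gap(im,s,c0=120,c1=300,rm=120):
    C=cam('wrist',s);h=cv2.cvtColor(im,cv2.COLOR_RGB2HSV);m=(h[...,1]>110)&(h[...,0]<14)
    e=[]
    for c in range(c0,c1):
        r=np.nonzero(m[:rm,c])[0]
        if len(r): e.append((c,r.max()+.5))
    P=np.array([onz(C,p,.05)[:2] for p in e])
    f=least_squares(lambda c:np.hypot(*(P-c).T)-.058,[.555,.135],loss='soft_l1',f_scale=.001)
    g=least_squares(lambda c:np.hypot(*(P-c[:2]).T)-c[2],[.555,.135,.058],loss='soft_l1',f_scale=.001)
    print(e[::15],'vase',f.x.round(4),'free r',g.x.round(4),'res',np.abs(f.fun).mean(),'gap',(f.x-np.array(s['ee_pos'])[:2])@u-.153)
E
python3 - <<'E'
from h import *
go([.56,-.0303,.071],-11.14);print(read_state()['torque'])
s=read_state();i=camera('wrist');cv2.imwrite('pics/w5.png',i[:,:,::-1]);gap(i,s)
print(read_state()['ft_force'])
E
```

```text
t 8.5 at [ 0.5601 -0.0314  0.0711] yaw -10.99 dp [ 0.004 -0.001  0.   ] spin 0.0008 j [-0.3   0.33  0.33  1.82 -0.13  1.01 -0.12] F [ 5.6  2.4 -6.2] w 0.0170942506354014
[ 0.28335492 -1.04480871 -0.1691939 ]
[(182, np.float64(53.5)), (198, np.float64(57.5)), (213, np.float64(58.5)), (228, np.float64(56.5)), (243, np.float64(53.5)), (258, np.float64(46.5)), (273, np.float64(36.5)), (288, np.float64(22.5))] vase [0.5538 0.1398] free r [0.554  0.1382 0.0565] res 0.0001544839071664535 gap 0.018230160669658713
[ 5.02747507  2.12892998 -6.8886738 ]
```

View pics/w5.png

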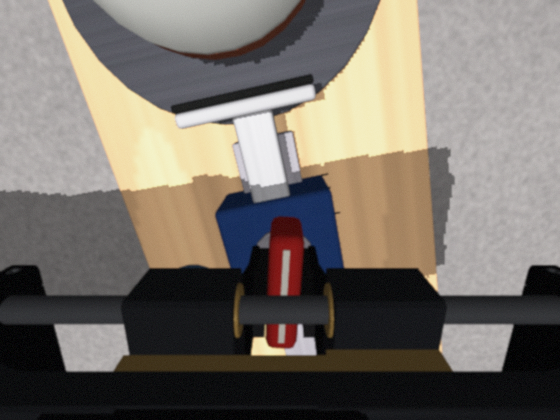

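Gap is about 18 mm. I go on 13 mm, easing the sideways load by 1 mm.

>>> carry_out:
  deltas:
    - {"hand": 5, "dp": [0.015, -0.001, 0.002], "spin": 0}
    - {"hand": 5, "dp": [0.03, -0.003, 0.004], "spin": 0}
    - {"hand": 5, "dp": [0.045, -0.006, 0.004], "spin": 0}
    - {"hand": 5, "dp": [0.052, -0.007, 0.004], "spin": 0}
    - {"hand": 5, "dp": [0.052, -0.007, 0.004], "spin": 0}
    - {"hand": 5, "dp": [0.052, -0.007, 0.004], "spin": 0}

```text
time: 9.15
ee_pos: [0.56, -0.0187, 0.0708]
eef_rot: [0.772, 0.636, -0.0, -0.001]
ft_force: [-3.5, 1.2, 7.8]
width: 0.0168
grip_force: 40.0
```

```bash
cat > m.py <<'E'
from h import *
go([.56,-.0303,.071],-11.14)
s=read_state();i=camera('wrist');cv2.imwrite('pics/w%d.png'%(s['time']*100),i[:,:,::-1]);gap(i,s)
f=[s['ft_force']]
for k in range(3): camera('wrist');f.append(read_state()['ft_force'])
print(np.round(f,2).tolist())
E
python3 m.py
```

```text
t 9.15 at [ 0.56   -0.0187  0.0708] yaw -11.03 dp [-0.045  0.009 -0.001] spin 0.0006 j [-0.32  0.33  0.32  1.82 -0.12  1.01 -0.14] F [-3.5  1.2  7.8] w 0.016787511241072705
[(217, np.float64(83.5)), (232, np.float64(82.5)), (247, np.float64(79.5)), (262, np.float64(73.5)), (277, np.float64(63.5)), (292, np.float64(50.5))] vase [0.5536 0.1397] free r [0.5538 0.1387 0.057 ] res 0.0001360308083858066 gap 0.005500173144414838
[[-3.51, 1.25, 7.77], [-5.28, 0.27, 7.02], [-4.48, 0.32, 7.9], [-4.71, -0.42, 7.84]]
```

>>> carry_out:
  deltas:
    - {"hand": 5, "dp": [0.006, -0.003, -0.002], "spin": 0}
    - {"hand": 5, "dp": [0.012, -0.004, -0.002], "spin": 0}
    - {"hand": 5, "dp": [0.012, -0.004, -0.002], "spin": 0}

```text
time: 9.65
ee_pos: [0.5599, -0.0157, 0.0708]
eef_rot: [0.772, 0.636, -0.0, -0.0]
ft_force: [-3.6, -0.4, 5.2]
width: 0.0166
grip_force: 40.0
```

```bash
python3 m.py
```

```text
t 9.65 at [ 0.5599 -0.0157  0.0708] yaw -11.03 dp [-0.057  0.011 -0.001] spin 0.0006 j [-0.33  0.33  0.32  1.82 -0.12  1.01 -0.15] F [-3.6 -0.4  5.2] w 0.016620899211285248
[(222, np.float64(89.5)), (237, np.float64(87.5)), (252, np.float64(83.5)), (267, np.float64(77.5)), (282, np.float64(66.5)), (297, np.float64(51.5))] vase [0.5536 0.1397] free r [0.554  0.138  0.0564] res 0.0001435481736079433 gap 0.002472822470467123
[[-3.62, -0.43, 5.21], [-3.23, -0.36, 4.9], [-2.53, -0.26, 6.4], [-3.05, 0.1, 6.07]]
```

Gap is about 2.5 mm by image. I creep about 0.75 mm per call, watching Fy.

>>> carry_out:
  deltas:
    - {"hand": 5, "dp": [0.003, -0.001, -0.001], "spin": 0}
    - {"hand": 5, "dp": [0.003, -0.001, -0.001], "spin": 0}

```text
time: 10.05
ee_pos: [0.56, -0.0152, 0.0708]
eef_rot: [0.772, 0.636, -0.0, -0.0]
ft_force: [-2.4, -0.5, 5.0]
width: 0.0168
grip_force: 40.0
```

>>> carry_out:
  deltas:
    - {"hand": 5, "dp": [0.003, -0.001, 0], "spin": 0}
    - {"hand": 5, "dp": [0.003, -0.001, 0], "spin": 0}

```text
time: 10.25
ee_pos: [0.56, -0.0144, 0.0708]
eef_rot: [0.772, 0.636, 0.0, -0.0]
ft_force: [-2.1, -1.4, 3.9]
width: 0.0168
grip_force: 40.0
```

```bash
python3 m.py
```

```text
t 10.25 at [ 0.56   -0.0144  0.0708] yaw -11.04 dp [-0.062  0.012 -0.001] spin 0.0006 j [-0.33  0.33  0.32  1.82 -0.12  1.01 -0.15] F [-2.1 -1.4  3.9] w 0.016792256735590632
[(222, np.float64(93.5)), (237, np.float64(90.5)), (257, np.float64(85.5)), (272, np.float64(77.5)), (287, np.float64(66.5))] vase [0.5534 0.1395] free r [0.5531 0.1407 0.0592] res 0.000154286951591575 gap 0.0009761452365296408
[[-2.13, -1.44, 3.93], [-1.78, -1.13, 5.41], [-1.83, -0.59, 5.55], [-2.19, -0.74, 4.77]]
```

>>> carry_out:
  deltas:
    - {"hand": 5, "dp": [0.002, 0, 0], "spin": 0}
    - {"hand": 5, "dp": [0.002, 0, 0], "spin": 0}

```text
time: 10.65
ee_pos: [0.5599, -0.014, 0.0708]
eef_rot: [0.772, 0.636, -0.0, -0.0]
ft_force: [-3.3, -1.6, 6.6]
width: 0.017
grip_force: 40.0
```

>>> carry_out:
  deltas:
    - {"hand": 5, "dp": [0.002, -0.001, 0], "spin": 0}
    - {"hand": 5, "dp": [0.002, -0.001, 0], "spin": 0}

```text
time: 10.85
ee_pos: [0.56, -0.0135, 0.0708]
eef_rot: [0.772, 0.636, 0.0, -0.0]
ft_force: [-3.2, -1.3, 4.5]
width: 0.0171
grip_force: 40.0
```

```bash
python3 m.py
```

```text
t 10.85 at [ 0.56   -0.0135  0.0708] yaw -11.04 dp [-0.066  0.013 -0.001] spin 0.0005 j [-0.33  0.33  0.32  1.82 -0.12  1.01 -0.15] F [-3.2 -1.3  4.5] w 0.017107710129066898
[(258, np.float64(85.5)), (273, np.float64(78.5)), (288, np.float64(67.5))] vase [0.5534 0.1395] free r [0.5541 0.138  0.0564] res 0.00016924990513884927 gap 4.0796305784351894e-05
[[-3.2, -1.29, 4.49], [-3.4, -0.94, 4.96], [-2.72, -0.85, 4.46], [-2.86, -1.54, 5.07]]
```

>>> carry_out:
  deltas:
    - {"hand": 5, "dp": [0.002, 0, 0], "spin": 0}
    - {"hand": 5, "dp": [0.002, 0, 0], "spin": 0}

```text
time: 11.25
ee_pos: [0.5599, -0.013, 0.0708]
eef_rot: [0.772, 0.636, -0.0, -0.0]
ft_force: [-4.1, -1.1, 5.9]
width: 0.0167
grip_force: 40.0
```

>>> carry_out:
  deltas:
    - {"hand": 5, "dp": [0.002, -0.001, 0], "spin": 0}
    - {"hand": 5, "dp": [0.002, -0.001, 0], "spin": 0}

```text
time: 11.45
ee_pos: [0.5599, -0.0126, 0.0708]
eef_rot: [0.772, 0.636, 0.0, 0.0]
ft_force: [-1.4, -2.6, 5.0]
width: 0.0169
grip_force: 40.0
```

```bash
python3 m.py; python3 -c "
import cv2
cv2.imwrite('pics/c6.png',cv2.resize(cv2.imread('pics/w1125.png')[20:150,140:340],None,fx=4,fy=4))"; ls pics
```

```text
t 11.45 at [ 0.5599 -0.0126  0.0708] yaw -11.05 dp [-0.069  0.014 -0.001] spin 0.0005 j [-0.33  0.33  0.32  1.82 -0.12  1.01 -0.15] F [-1.4 -2.6  5. ] w 0.016877772950825945
[(268, np.float64(83.5)), (283, np.float64(73.5))] vase [0.553  0.1392] free r [0.5469 0.1517 0.0718] res 0.00017843670632351888 gap -0.001099909445899716
[[-1.43, -2.55, 4.99], [-3.03, -2.33, 5.7], [-2.6, -1.68, 5.1], [-2.43, -2.27, 5.0]]
both.png
s4.png
side0.png
t4.png
top0.png
w1.png
w1025.png
w1085.png
w1145.png
w2.png
w3.png
w4.png
w5.png
w915.png
w965.png[ WARN:0@0.017] global loadsave.cpp:275 findDecoder imread_('pics/w1125.png'): can't open/read file: check file path/integrity
Traceback (most recent call last):
TypeError: 'NoneType' object is not subscriptable
```

>>> carry_out:
  deltas:
    - {"hand": 5, "dp": [0.001, 0, 0], "spin": 0}
    - {"hand": 5, "dp": [0.001, 0, 0], "spin": 0}

```text
time: 11.85
ee_pos: [0.5599, -0.0126, 0.0708]
eef_rot: [0.772, 0.636, -0.0, 0.0]
ft_force: [-3.1, -3.5, 4.8]
width: 0.017
grip_force: 40.0
```

```bash
python3 m.py; python3 -c "
import cv2,glob
cv2.imwrite('pics/c6.png',cv2.resize(cv2.imread(sorted(glob.glob('pics/w11*.png'))[-1])[20:150,140:340],None,fx=4,fy=4))"
```

```text
t 11.85 at [ 0.5599 -0.0126  0.0708] yaw -11.06 dp [-0.07   0.014 -0.001] spin 0.0005 j [-0.33  0.33  0.32  1.82 -0.12  1.01 -0.15] F [-3.1 -3.5  4.8] w 0.0169677623161885
[(268, np.float64(83.5)), (283, np.float64(73.5))] vase [0.5523 0.1389] free r [0.5431 0.1576 0.0787] res 0.00018276246312827788 gap -0.0014075996009897396
[[-3.07, -3.54, 4.84], [-2.51, -2.23, 5.6], [-3.3, -2.64, 4.6], [-1.74, -2.55, 5.82]]
```

View pics/c6.png

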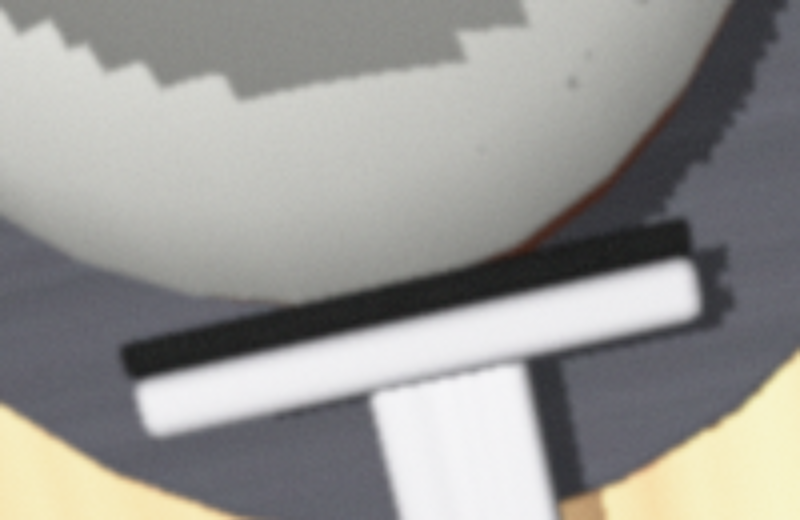

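The crop shows the black rubber touching or nearly touching the vase's belly around (400,280). One more 0.25 mm step to confirm by force.

>>> carry_out:
  deltas:
    - {"hand": 5, "dp": [0.001, 0, 0], "spin": 0}
    - {"hand": 5, "dp": [0.001, 0, 0], "spin": 0}

```text
time: 12.25
ee_pos: [0.5599, -0.0125, 0.0708]
eef_rot: [0.772, 0.636, -0.0, 0.0]
ft_force: [-2.5, -3.2, 5.4]
width: 0.0169
grip_force: 40.0
```

```bash
python3 m.py
```

```text
t 12.25 at [ 0.5599 -0.0125  0.0708] yaw -11.06 dp [-0.07   0.014 -0.001] spin 0.0004 j [-0.33  0.33  0.32  1.82 -0.12  1.01 -0.16] F [-2.5 -3.2  5.4] w 0.016896392047225407
[(268, np.float64(83.5)), (283, np.float64(72.5))] vase [0.5529 0.1393] free r [0.4068 0.4718 0.4211] res 0.0001919714181634003 gap -0.0011153359392112316
[[-2.55, -3.16, 5.44], [-3.4, -2.38, 5.3], [-2.7, -3.48, 5.81], [-3.0, -2.68, 4.78]]
```

Force has risen steadily while the position stands still, so the stop is in contact with about 1.4 N on the vase. I tighten in stages, watching Fy.

>>> carry_out:
  deltas:
    - {"hand": 5, "dp": [0, 0, 0], "spin": 0.02}
    - {"hand": 5, "dp": [0, 0, 0], "spin": 0.04}
    - {"hand": 5, "dp": [0, 0, 0], "spin": 0.06}
    - {"hand": 5, "dp": [0, 0, 0], "spin": 0.08}
    - {"hand": 5, "dp": [0, 0, 0], "spin": 0.1}
    - {"hand": 5, "dp": [0, 0, 0], "spin": 0.1}

```text
time: 13.05
ee_pos: [0.5602, -0.0126, 0.0708]
eef_rot: [0.862, 0.507, -0.0, 0.001]
ft_force: [-1.0, -5.6, 3.6]
width: 0.017
grip_force: 40.0
```

>>> carry_out:
  deltas:
    - {"hand": 5, "dp": [0, 0, 0], "spin": 0.02}
    - {"hand": 5, "dp": [0, 0, 0], "spin": 0.04}
    - {"hand": 5, "dp": [0, 0, 0], "spin": 0.06}
    - {"hand": 5, "dp": [0, 0, 0], "spin": 0.08}
    - {"hand": 5, "dp": [0, 0, 0], "spin": 0.1}
    - {"hand": 5, "dp": [0, 0, 0], "spin": 0.1}

```text
time: 13.65
ee_pos: [0.5605, -0.0128, 0.0709]
eef_rot: [0.931, 0.366, 0.0, 0.001]
ft_force: [0.0, -5.7, 3.7]
width: 0.0169
grip_force: 40.0
```

Run:
```python
from h import *
go([.56,-.0125,.071],-89.15);s=read_state();i=camera('wrist');cv2.imwrite('pics/w7.png',i[:,:,::-1]);f=[s['ft_force']]
for k in range(3): camera('wrist');f.append(read_state()['ft_force'])
print(np.round(f,2).tolist())
```

```text
t 13.65 at [ 0.5605 -0.0128  0.0709] yaw -47.05 dp [-0.    -0.002 -0.001] spin 0.2339 j [-0.42  0.34  0.43  1.83 -0.16  1.01 -0.75] F [ 0.  -5.7  3.7] w 0.016888848225864027
[[0.02, -5.68, 3.65], [0.25, -4.46, 3.13], [0.3, -4.91, 2.83], [0.71, -5.77, 3.9]]
```

>>> carry_out:
  deltas:
    - {"hand": 5, "dp": [-0.001, 0.001, 0], "spin": 0}
    - {"hand": 5, "dp": [-0.001, 0.001, 0], "spin": 0}

```text
time: 14.05
ee_pos: [0.5604, -0.0128, 0.0709]
eef_rot: [0.93, 0.367, 0.0, 0.0]
ft_force: [0.7, -5.1, 3.1]
width: 0.0171
grip_force: 40.0
```

>>> carry_out:
  deltas:
    - {"hand": 5, "dp": [0, 0, 0], "spin": 0.02}
    - {"hand": 5, "dp": [0, 0, 0], "spin": 0.04}
    - {"hand": 5, "dp": [0, 0, 0], "spin": 0.06}
    - {"hand": 5, "dp": [0, 0, 0], "spin": 0.06}

```text
time: 14.45
ee_pos: [0.5605, -0.0129, 0.0709]
eef_rot: [0.961, 0.276, 0.0, 0.001]
ft_force: [1.3, -6.3, 1.6]
width: 0.0172
grip_force: 40.0
```

```bash
cat > n.py <<'E'
from h import *
go([.56,-.0125,.071],-89.15);s=read_state();f=[np.r_[s['ft_force'],s['torque'][2]]]
for k in range(3): camera('wrist');s=read_state();f.append(np.r_[s['ft_force'],s['torque'][2]])
print(np.round(f,2).tolist())
E
python3 n.py
```

```text
t 14.45 at [ 0.5605 -0.0129  0.0709] yaw -57.92 dp [-0.001 -0.003 -0.   ] spin 0.1735 j [-0.45  0.35  0.46  1.83 -0.18  1.01 -0.93] F [ 1.3 -6.3  1.6] w 0.017234370959930936
[[1.3, -6.26, 1.59, 0.24], [2.82, -5.34, 1.57, 0.18], [2.17, -6.72, 1.5, 0.18], [2.1, -5.0, 2.78, 0.18]]
```

Run:
```python
from h import *
n=camera('side');cv2.imwrite('pics/s8.png',n[:,:,::-1])
a=cv2.imread('pics/side0.png',0).astype(np.float32);b=cv2.cvtColor(n,cv2.COLOR_RGB2GRAY).astype(np.float32)
for nm,x0,y0,x1,y1 in(('vaseL',222,172,258,222),('rim',226,170,260,192),('board',196,205,222,240),('cup',256,240,284,270)):
    A,B=a[y0:y1,x0:x1],b[y0:y1,x0:x1];M=np.float32(np.eye(2,3))
    cc,M=cv2.findTransformECC(A,B,M,cv2.MOTION_TRANSLATION,(3,100,1e-5));print(nm,cc,M[:,2])
C=cam('side');print('px per mm y:',(onz(C,(246,200),.1)-onz(C,(247,200),.1)).round(4))
```

```text
vaseL 0.7183951344178282 [0.20722379 1.2097194 ]
rim 0.29382309736464135 [-1.17273    3.8587065]
board 0.9998896291372027 [-0.00871492 -0.00444117]
cup 0.8530203384281329 [-0.98536336 -0.7385609 ]
px per mm y: [-0.0022  0.0018  0.    ]
```

Run:
```python
from h import *
a=cv2.imread('pics/side0.png',0).astype(np.float32)
b=cv2.imread('pics/s8.png',0).astype(np.float32);s4=cv2.resize(cv2.imread('pics/s4.png',0),(190,150),interpolation=cv2.INTER_AREA).astype(np.float32)
f=a.copy();f[140:290,180:370]=s4
def al(A,B,x0,y0,x1,y1):
    try:
        cc,M=cv2.findTransformECC(A[y0:y1,x0:x1],B[y0:y1,x0:x1],np.float32(np.eye(2,3)),cv2.MOTION_TRANSLATION,(3,200,1e-6));return round(cc,4),M[:,2].round(3)
    except cv2.error as e: return 'fail'
for nm,bx in(('vaseL',(222,190,236,222)),('vaseL2',(222,175,236,222)),('rimL',(227,174,242,190)),('foot',(226,205,245,225))):
    print(nm,'0-4',al(a,f,*bx),'0-8',al(a,b,*bx))
# where pixels differ, coarse map around vase
D=(np.abs(a-b)>12)[165:235:5,215:280:5].astype(int);print('\n'.join(''.join(map(str,r)) for r in D))
```

```text
vaseL 0-4 (0.9999, array([-0.003,  0.022], dtype=float32)) 0-8 (0.9999, array([0.016, 0.028], dtype=float32))
vaseL2 0-4 (0.9999, array([-0.011,  0.007], dtype=float32)) 0-8 (0.9999, array([-0.025, -0.008], dtype=float32))
rimL 0-4 (0.9999, array([-0.024,  0.002], dtype=float32)) 0-8 (0.9999, array([-0.034,  0.006], dtype=float32))
foot 0-4 (0.9999, array([-0.013,  0.021], dtype=float32)) 0-8 (0.9995, array([0.019, 0.056], dtype=float32))
0000000000100
0000000001110
0000000001111
0000000011111
0000000111111
0000001111111
0000001111111
0000001111111
0000001001111
0000000010111
0000000011101
0000000011101
0000000001001
0000000001011
```

The vase has not moved (under 0.05 px), and the knob is entering its clamping range. I finish tightening.

>>> carry_out:
  deltas:
    - {"hand": 5, "dp": [-0.0005, 0.001, 0], "spin": 0.02}
    - {"hand": 5, "dp": [-0.0005, 0.001, 0], "spin": 0.04}
    - {"hand": 5, "dp": [-0.0005, 0.001, 0], "spin": 0.06}
    - {"hand": 5, "dp": [-0.0005, 0.001, 0], "spin": 0.08}
    - {"hand": 5, "dp": [-0.0005, 0.001, 0], "spin": 0.1}
    - {"hand": 5, "dp": [-0.0005, 0.001, 0], "spin": 0.12}
    - {"hand": 5, "dp": [-0.0005, 0.001, 0], "spin": 0.14}
    - {"hand": 5, "dp": [-0.0005, 0.001, 0], "spin": 0.16}
    - {"hand": 5, "dp": [-0.0005, 0.001, 0], "spin": 0.16}

```text
time: 15.55
ee_pos: [0.5606, -0.0134, 0.0709]
eef_rot: [1.0, 0.029, 0.001, 0.001]
ft_force: [2.7, -6.7, 1.8]
width: 0.0172
grip_force: 40.0
```

```bash
python3 n.py
```

```text
t 15.55 at [ 0.5606 -0.0134  0.0709] yaw -86.7 dp [-0.002 -0.004 -0.   ] spin 0.0136 j [-0.52  0.36  0.55  1.83 -0.22  1.01 -1.4 ] F [ 2.7 -6.7  1.8] w 0.017225016194191683
[[2.68, -6.72, 1.84, 0.45], [1.88, -6.33, 3.6, 0.46], [1.67, -5.95, 2.34, 0.46], [2.66, -6.33, 1.58, 0.48]]
```

Now drive against the hard stop, with a few degrees past.

>>> carry_out:
  deltas:
    - {"hand": 5, "dp": [0, 0, 0], "spin": 0.008}
    - {"hand": 5, "dp": [0, 0, 0], "spin": 0.014}
    - {"hand": 5, "dp": [0, 0, 0], "spin": 0.02}
    - {"hand": 5, "dp": [0, 0, 0], "spin": 0.02}

```text
time: 16.1
ee_pos: [0.5607, -0.0135, 0.071]
eef_rot: [1.0, -0.002, 0.001, 0.001]
ft_force: [1.7, -8.0, 2.9]
width: 0.0172
grip_force: 40.2
```

```bash
python3 n.py
```

```text
t 16.1 at [ 0.5607 -0.0135  0.071 ] yaw -90.21 dp [-0.003 -0.004 -0.   ] spin -0.0059 j [-0.53  0.36  0.56  1.83 -0.22  1.01 -1.45] F [ 1.7 -8.   2.9] w 0.017244821849752383
[[1.69, -8.04, 2.92, 0.55], [2.39, -7.71, 3.1, 0.58], [1.95, -6.56, 2.56, 0.58], [2.25, -6.85, 1.92, 0.55]]
```

>>> carry_out:
  deltas:
    - {"hand": 5, "dp": [0, 0, 0], "spin": 0.01}
    - {"hand": 5, "dp": [0, 0, 0], "spin": 0.02}
    - {"hand": 5, "dp": [0, 0, 0], "spin": 0.02}

```text
time: 16.55
ee_pos: [0.5607, -0.0136, 0.071]
eef_rot: [0.999, -0.033, 0.001, 0.001]
ft_force: [2.1, -6.5, 2.3]
width: 0.0173
grip_force: 40.3
```

```bash
python3 n.py
```

```text
t 16.55 at [ 0.5607 -0.0136  0.071 ] yaw -93.83 dp [-0.003 -0.004 -0.   ] spin -0.026 j [-0.54  0.36  0.57  1.83 -0.23  1.01 -1.51] F [ 2.1 -6.5  2.3] w 0.017262114831571702
[[2.11, -6.54, 2.33, 0.55], [1.84, -6.57, 2.87, 0.54], [1.52, -7.14, 3.61, 0.57], [2.37, -6.44, 2.55, 0.56]]
```

Run:
```python
from h import *
s=read_state();im=camera('wrist');cv2.imwrite('pics/w9.png',im[:,:,::-1]);C=cam('wrist',s)
m=mask(im,'red',(220,150,350,360));b=blob(m);ys,xs=np.nonzero(b[2]);print(b[1])
P=np.array([onz(C,p,.104)[:2] for p in zip(xs,ys)],np.float32);print(cv2.minAreaRect(P*1000))
h=cv2.cvtColor(im,cv2.COLOR_RGB2HSV);w=(h[...,1]<90)&(h[...,2]>110);box=np.zeros_like(w);x,y,ww,hh=b[1][:4];box[y:y+hh,x:x+ww]=1
f=cv2.morphologyEx(b[2].astype(np.uint8),cv2.MORPH_CLOSE,np.ones((9,9)))
ys,xs=np.nonzero(w&(f>0));P=np.array([onz(C,p,.104)[:2] for p in zip(xs,ys)],np.float32);l=cv2.fitLine(P,cv2.DIST_HUBER,0,.01,.01).ravel();print(len(P),np.degrees(np.arctan2(l[1],l[0])),P.min(0),P.max(0))
q=blob(mask(im,'blue',(150,100,420,300)));ys,xs=np.nonzero(q[2]);P=np.array([onz(C,p,.058)[:2] for p in zip(xs,ys)],np.float32);print('blk',cv2.minAreaRect(P*1000))
```

```text
[ 262  217   39   79 2081]
((579.608154296875, -12.992912292480469), (38.934295654296875, 15.132744789123535), 1.6269434690475464)
283 1.4676708 [ 0.5638973  -0.01468265] [ 0.58390236 -0.01096895]
blk ((573.573974609375, -13.0926513671875), (57.989986419677734, 67.80438995361328), 0.5107725262641907)
```

View pics/w9.png

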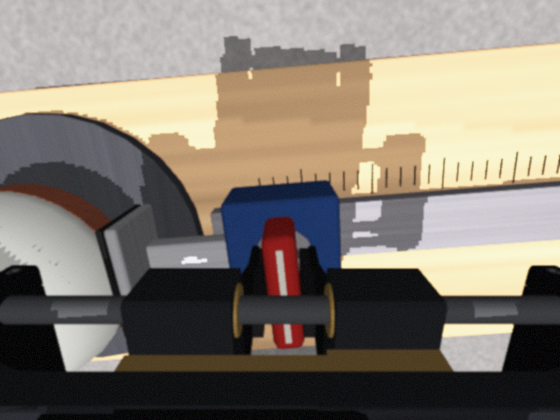

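The picture shows the bar across the rail (line azimuth about 1.5° against 0.85° for exactly across, within the measuring error of tight), while the fingers have already slipped past at the hard stop. The stop rests against the vase. I release and rise.

>>> carry_out:
  deltas:
    - {"hand": 50, "dp": [0, 0, 0], "spin": 0}
    - {"hand": 50, "dp": [0, 0, 0], "spin": 0}
    - {"hand": 50, "dp": [0, 0, 0], "spin": 0}
    - {"hand": 50, "dp": [0, 0, 0], "spin": 0}
    - {"hand": 50, "dp": [0, 0, 0], "spin": 0}
    - {"hand": 50, "dp": [0, 0, -0.1], "spin": 0}
    - {"hand": 50, "dp": [0, 0, -0.2], "spin": 0}
    - {"hand": 50, "dp": [0, 0, -0.3], "spin": 0}
    - {"hand": 50, "dp": [0, 0, -0.4], "spin": 0}
    - {"hand": 50, "dp": [0, 0, -0.5], "spin": 0}
    - {"hand": 50, "dp": [0, 0, -0.5], "spin": 0}
    - {"hand": 50, "dp": [0, 0, -0.5], "spin": 0}

```text
time: 17.95
ee_pos: [0.5601, -0.0123, 0.1959]
eef_rot: [0.999, -0.033, 0.0, -0.0]
ft_force: [0.5, 0.1, -0.7]
width: 0.0501
grip_force: 0.0
```

Run:
```python
from h import *
go([.56,-.0125,.2],-89.15)
s=read_state();im=camera('wrist');cv2.imwrite('pics/w10.png',im[:,:,::-1]);C=cam('wrist',s)
b=blob(mask(im,'red',(200,100,380,320)));ys,xs=np.nonzero(b[2]);P=np.array([onz(C,p,.104)[:2] for p in zip(xs,ys)],np.float32);print(b[1],cv2.minAreaRect(P*1000))
a=cv2.imread('pics/side0.png',0).astype(np.float32);n=camera('side');cv2.imwrite('pics/s10.png',n[:,:,::-1]);b=cv2.cvtColor(n,cv2.COLOR_RGB2GRAY).astype(np.float32)
for nm,(x0,y0,x1,y1) in(('vaseL',(222,175,236,222)),('foot',(226,205,245,225)),('cup',(256,240,284,270))):
    cc,M=cv2.findTransformECC(a[y0:y1,x0:x1],b[y0:y1,x0:x1],np.float32(np.eye(2,3)),cv2.MOTION_TRANSLATION,(3,200,1e-6));print(nm,cc,M[:,2])
```

```text
t 17.95 at [ 0.5601 -0.0123  0.1959] yaw -93.82 dp [-0.     0.001 -0.017] spin -0.0259 j [-0.58  0.22  0.61  1.7  -0.13  1.26 -1.58] F [ 0.5  0.1 -0.7] w 0.050144143713666676
[269 172  32  72 931] ((561.8294677734375, -13.530563354492188), (62.612876892089844, 15.459850311279297), 11.165288925170898)
vaseL 0.999941244537812 [-0.01310681 -0.01744922]
foot 0.9995293876804199 [0.02852998 0.04703676]
cup 0.8532752449170125 [-1.0999964 -1.1030804]
```

```bash
cat > ang.py <<'E'
from h import *
def ang(im,s):
    C=cam('wrist',s);b=blob(mask(im,'red',(200,100,380,340)))
    f=cv2.morphologyEx(b[2].astype(np.uint8),cv2.MORPH_CLOSE,np.ones((9,9)))
    h=cv2.cvtColor(im,cv2.COLOR_RGB2HSV);w=(h[...,1]<110)&(h[...,2]>110)&(f>0)
    ys,xs=np.nonzero(w);P=np.array([onz(C,p,.104)[:2] for p in zip(xs,ys)],np.float32);l=cv2.fitLine(P,cv2.DIST_HUBER,0,.01,.01).ravel()
    ys,xs=np.nonzero(b[2]);Q=np.array([onz(C,p,.104)[:2] for p in zip(xs,ys)],np.float32)
    print('line az',np.degrees(np.arctan(l[1]/l[0])),len(P),'rect',cv2.minAreaRect(Q*1000))
E
python3 - <<'E'
from ang import *
w=np.load('w1.npy');ang(cv2.imread('pics/w1.png')[:,:,::-1].copy(),dict(ee_pos=w[:3],eef_rot=w[3:]))
ang(cv2.imread('pics/w10.png')[:,:,::-1].copy(),read_state())
E
```

```text
line az 11.327446 255 rect ((562.6187744140625, -130.76806640625), (60.34562301635742, 14.921584129333496), 11.168261528015137)
line az 11.339617 260 rect ((561.326416015625, -13.720169067382812), (62.38075256347656, 15.393584251403809), 11.149428367614746)
```

The knob now reads about 11.3° azimuth (≈0.18 rad), the same as at the start, although it was across the rail while held. I regrip, tighten again and relieve the load before opening, to see whether opening dragged it back.

>>> carry_out:
  deltas:
    - {"hand": 50, "dp": [0.004, 0.005, 0.1], "spin": -0.04}
    - {"hand": 50, "dp": [0.004, 0.005, 0.2], "spin": -0.084}
    - {"hand": 50, "dp": [0.004, 0.005, 0.3], "spin": -0.084}
    - {"hand": 50, "dp": [0.004, 0.005, 0.38], "spin": -0.084}
    - {"hand": 50, "dp": [0.004, 0.005, 0.45], "spin": -0.084}
    - {"hand": 50, "dp": [0.004, 0.005, 0.5], "spin": -0.084}
    - {"hand": 50, "dp": [0.004, 0.005, 0.5], "spin": -0.084}
    - {"hand": 50, "dp": [0.004, 0.005, 0.5], "spin": -0.084}

```text
time: 18.85
ee_pos: [0.5609, -0.014, 0.0709]
eef_rot: [0.995, 0.098, -0.0, 0.0]
ft_force: [0.1, 0.9, 0.6]
width: 0.0499
grip_force: 0.0
```

```bash
python3 -c "
from h import *
go([.561,-.0135,.071],-78.7)"
```

```text
t 18.85 at [ 0.5609 -0.014   0.0709] yaw -78.73 dp [ 0.001 -0.002 -0.001] spin -0.0001 j [-0.51  0.36  0.54  1.83 -0.22  1.01 -1.26] F [0.1 0.9 0.6] w 0.049857525892919925
```

>>> carry_out:
  deltas:
    - {"hand": 5, "dp": [0.001, -0.002, 0], "spin": 0}
    - {"hand": 5, "dp": [0.001, -0.002, 0], "spin": 0}
    - {"hand": 5, "dp": [0.001, -0.002, 0], "spin": 0}
    - {"hand": 5, "dp": [0.001, -0.002, 0], "spin": 0}
    - {"hand": 5, "dp": [0.001, -0.002, 0], "spin": 0}
    - {"hand": 5, "dp": [0.001, -0.002, 0], "spin": 0}
  force: 60

```text
time: 19.45
ee_pos: [0.5612, -0.0134, 0.071]
eef_rot: [0.995, 0.098, 0.0, -0.0]
ft_force: [-0.1, 0.3, 1.5]
width: 0.0159
grip_force: 60.0
```

```bash
cat > k.py <<'E'
from ang import *
s=read_state();im=camera('wrist');go([.561,-.0135,.071],-89.15);ang(im,s);print(s['grip_force'],s['torque'],s['ft_force'])
E
python3 k.py
```

```text
t 19.5 at [ 0.5612 -0.0134  0.0709] yaw -78.72 dp [-0.001  0.    -0.   ] spin 0.0579 j [-0.51  0.36  0.54  1.83 -0.22  1.01 -1.26] F [-0.8  0.6  1.1] w 0.01613849044784969
line az -78.69606 6 rect ((579.7147216796875, -9.11400318145752), (37.63249588012695, 15.164379119873047), 11.462786674499512)
60.00326156616211 [-0.13798404  0.18258102  0.04661681] [-0.14343409  0.27152468  1.54650396]
```

>>> carry_out:
  deltas:
    - {"hand": 5, "dp": [0, 0, 0], "spin": 0.01}
    - {"hand": 5, "dp": [0, 0, 0], "spin": 0.02}
    - {"hand": 5, "dp": [0, 0, 0], "spin": 0.03}
    - {"hand": 5, "dp": [0, 0, 0], "spin": 0.03}

```text
time: 19.9
ee_pos: [0.5612, -0.0135, 0.071]
eef_rot: [0.999, 0.05, 0.0, 0.0]
ft_force: [-0.2, -1.3, 3.9]
width: 0.0167
grip_force: 60.0
```

```bash
python3 k.py
```

```text
t 19.95 at [ 0.5612 -0.0135  0.0709] yaw -84.14 dp [-0.001  0.    -0.   ] spin 0.0278 j [-0.53  0.36  0.56  1.83 -0.22  1.01 -1.34] F [-1.4 -1.4  5.1] w 0.016416955926997788
line az 8.352713 132 rect ((579.9321899414062, -10.207059860229492), (38.263397216796875, 15.164597511291504), 8.636086463928223)
60.00169093720615 [-0.38681511  0.32564166  0.42685228] [-0.2159371  -1.3457695   3.88213131]
```

>>> carry_out:
  deltas:
    - {"hand": 5, "dp": [0, 0, 0], "spin": 0.01}
    - {"hand": 5, "dp": [0, 0, 0], "spin": 0.02}
    - {"hand": 5, "dp": [0, 0, 0], "spin": 0.03}
    - {"hand": 5, "dp": [0, 0, 0], "spin": 0.03}

```text
time: 20.35
ee_pos: [0.5612, -0.0136, 0.071]
eef_rot: [1.0, 0.003, 0.0, 0.0]
ft_force: [-0.1, -2.5, 5.5]
width: 0.0168
grip_force: 60.0
```

```bash
python3 k.py
```

```text
t 20.4 at [ 0.5612 -0.0136  0.0709] yaw -89.64 dp [-0.001 -0.    -0.   ] spin -0.0027 j [-0.54  0.37  0.58  1.83 -0.23  1.01 -1.43] F [-0.7 -2.   5.2] w 0.01644928201347721
line az 3.6347115 308 rect ((580.0399780273438, -12.174400329589844), (38.19145584106445, 15.137112617492676), 3.528630018234253)
60.00230331206694 [-0.51256032  0.28171819  0.58461584] [-0.12922552 -2.4858582   5.53229656]
```

>>> carry_out:
  deltas:
    - {"hand": 5, "dp": [0, 0, 0], "spin": 0.01}
    - {"hand": 5, "dp": [0, 0, 0], "spin": 0.02}
    - {"hand": 5, "dp": [0, 0, 0], "spin": 0.03}
    - {"hand": 5, "dp": [0, 0, 0], "spin": 0.03}

```text
time: 20.8
ee_pos: [0.5612, -0.0137, 0.0709]
eef_rot: [0.999, -0.044, 0.0, 0.0]
ft_force: [-1.4, -2.6, 5.8]
width: 0.0169
grip_force: 61.0
```

```bash
python3 k.py
```

```text
t 20.85 at [ 0.5612 -0.0137  0.071 ] yaw -95.0 dp [-0.001 -0.001 -0.   ] spin -0.0325 j [-0.56  0.37  0.6   1.83 -0.24  1.01 -1.52] F [-0.6 -2.4  5.1] w 0.0164845439903729
line az 0.6304491 319 rect ((579.9368896484375, -13.415488243103027), (38.53580093383789, 15.297730445861816), 0.7966823577880859)
60.97966378481942 [-0.72857487  0.29454157  0.96107155] [-1.3927771  -2.64610573  5.75941821]
```

>>> carry_out:
  deltas:
    - {"hand": 5, "dp": [0, 0, 0], "spin": 0.01}
    - {"hand": 5, "dp": [0, 0, 0], "spin": 0.02}
    - {"hand": 5, "dp": [0, 0, 0], "spin": 0.02}

```text
time: 21.15
ee_pos: [0.5615, -0.0137, 0.071]
eef_rot: [0.997, -0.075, 0.001, 0.0]
ft_force: [1.3, -3.5, 4.8]
width: 0.0175
grip_force: 64.0
```

```bash
python3 k.py
```

```text
t 21.2 at [ 0.5615 -0.0137  0.071 ] yaw -98.52 dp [-0.002 -0.001 -0.   ] spin -0.052 j [-0.57  0.37  0.61  1.83 -0.25  1.01 -1.58] F [ 1.5 -4.5  4.7] w 0.017223124732479892
line az 0.31938598 334 rect ((579.8300170898438, -13.870586395263672), (38.505550384521484, 15.685331344604492), 0.374846488237381)
64.02699152578862 [-1.10516517 -0.38165491  1.38136727] [ 1.34831819 -3.51637425  4.82387029]
```

>>> carry_out:
  deltas:
    - {"hand": 5, "dp": [0, 0, 0], "spin": -0.01}
    - {"hand": 5, "dp": [0, 0, 0], "spin": -0.015}
    - {"hand": 5, "dp": [0, 0, 0], "spin": -0.015}

```text
time: 21.5
ee_pos: [0.5615, -0.0137, 0.071]
eef_rot: [0.999, -0.05, 0.001, -0.0]
ft_force: [3.3, -2.8, 2.7]
width: 0.0172
grip_force: 60.3
```

```bash
python3 k.py
```

```text
t 21.55 at [ 0.5615 -0.0137  0.071 ] yaw -95.79 dp [-0.002 -0.001 -0.   ] spin -0.0369 j [-0.56  0.37  0.6   1.83 -0.24  1.01 -1.53] F [ 3.  -3.1  3.4] w 0.017226885029483798
line az 0.69208646 321 rect ((580.05810546875, -13.436259269714355), (38.314048767089844, 15.23354434967041), 0.6306157112121582)
60.29431877438583 [-1.07894377 -0.70527267  0.74592173] [ 3.2700226  -2.8034948   2.73482824]
```

Hard stop is confirmed: torque rose to 1.4 N m with the bar at about 0.6°. Next I relieve the twist.

>>> carry_out:
  deltas:
    - {"hand": 5, "dp": [0, 0, 0], "spin": -0.008}
    - {"hand": 5, "dp": [0, 0, 0], "spin": -0.016}
    - {"hand": 5, "dp": [0, 0, 0], "spin": -0.016}

```text
time: 21.85
ee_pos: [0.5616, -0.0136, 0.071]
eef_rot: [1.0, -0.025, 0.001, -0.0]
ft_force: [3.7, -3.7, 2.3]
width: 0.0168
grip_force: 59.7
```

```bash
python3 k.py
```

```text
t 21.9 at [ 0.5616 -0.0136  0.071 ] yaw -92.95 dp [-0.003 -0.    -0.   ] spin -0.0211 j [-0.55  0.37  0.59  1.83 -0.24  1.01 -1.49] F [ 2.8 -3.8  2.4] w 0.016694020722513244
line az 1.3111411 229 rect ((580.2523193359375, -13.166467666625977), (37.97328567504883, 15.269046783447266), 1.1347510814666748)
59.679010594081774 [-0.96385517 -0.81864231  0.266379  ] [ 3.69273911 -3.70663785  2.29085545]
```

>>> carry_out:
  deltas:
    - {"hand": 5, "dp": [0, 0, 0], "spin": -0.006}
    - {"hand": 5, "dp": [0, 0, 0], "spin": -0.006}
    - {"hand": 5, "dp": [0, 0, 0], "spin": -0.006}
  force: 15

```text
time: 22.2
ee_pos: [0.5612, -0.0136, 0.0708]
eef_rot: [1.0, -0.016, 0.0, -0.0]
ft_force: [2.7, -4.4, 3.2]
width: 0.0187
grip_force: 15.0
```

```bash
python3 k.py
```

```text
t 22.25 at [ 0.5612 -0.0136  0.0708] yaw -91.89 dp [-0.001 -0.    -0.001] spin -0.0152 j [-0.55  0.37  0.59  1.83 -0.24  1.01 -1.47] F [ 3.6 -5.2  2.4] w 0.018249539156270728
line az 3.8121603 329 rect ((579.93994140625, -12.24418830871582), (38.48086929321289, 15.227789878845215), 3.801074743270874)
15.000296384096146 [-1.05654994 -0.48627869  0.08847352] [ 2.71163707 -4.37045372  3.22036526]
```

>>> carry_out:
  deltas:
    - {"hand": 5, "dp": [0, 0, 0], "spin": 0}
    - {"hand": 5, "dp": [0, 0, 0], "spin": 0}
    - {"hand": 5, "dp": [0, 0, 0], "spin": 0}
  force: 3

```text
time: 22.55
ee_pos: [0.5608, -0.0135, 0.0706]
eef_rot: [1.0, -0.016, -0.0, 0.0]
ft_force: [2.8, -5.0, 1.8]
width: 0.0196
grip_force: 3.0
```

```bash
python3 k.py
```

```text
t 22.6 at [ 0.5608 -0.0135  0.0706] yaw -91.87 dp [ 0.001 -0.    -0.002] spin -0.0151 j [-0.55  0.37  0.59  1.83 -0.24  1.01 -1.47] F [ 1.7 -3.8  1.5] w 0.01963568206030692
line az 8.157047 343 rect ((579.4801025390625, -11.257916450500488), (39.02690505981445, 16.005102157592773), 8.143572807312012)
3.035628907446153 [-1.11039312 -0.22824689  0.02765931] [ 2.81250273 -4.9601378   1.81753572]
```

The bar turns back by itself as the grip is relaxed, to the same rest angle it had at the start. So that angle is its tight rest position, and my twist only forced it elastically past. I open and check.

>>> carry_out:
  deltas:
    - {"hand": 25, "dp": [0, 0, 0], "spin": 0}
    - {"hand": 35, "dp": [0, 0, 0], "spin": 0}
    - {"hand": 50, "dp": [0, 0, 0], "spin": 0}
    - {"hand": 50, "dp": [0, 0, 0], "spin": 0}
    - {"hand": 50, "dp": [0, 0, -0.1], "spin": 0}
    - {"hand": 50, "dp": [0, 0, -0.2], "spin": 0}
    - {"hand": 50, "dp": [0, 0, -0.3], "spin": 0}
    - {"hand": 50, "dp": [0, 0, -0.4], "spin": 0}
    - {"hand": 50, "dp": [0, 0, -0.5], "spin": 0}
    - {"hand": 50, "dp": [0, 0, -0.5], "spin": 0}
    - {"hand": 50, "dp": [0, 0, -0.5], "spin": 0}

```text
time: 23.7
ee_pos: [0.5611, -0.013, 0.1958]
eef_rot: [1.0, -0.016, 0.0, -0.0]
ft_force: [-0.3, 0.6, 0.1]
width: 0.0498
grip_force: 0.0
```

```bash
cat > v.py <<'E'
import sys
a=cv2.imread('pics/side0.png',0).astype(np.float32);n=camera('side');b=cv2.cvtColor(n,cv2.COLOR_RGB2GRAY).astype(np.float32)
for nm,(x0,y0,x1,y1) in(('vaseL',(222,175,236,222)),('foot',(226,205,245,225))):
    cc,M=cv2.findTransformECC(a[y0:y1,x0:x1],b[y0:y1,x0:x1],np.float32(np.eye(2,3)),cv2.MOTION_TRANSLATION,(3,200,1e-6));print(nm,cc,M[:,2])
E
(cat k.py; cat v.py) > kv.py; python3 kv.py
```

```text
t 23.75 at [ 0.5607 -0.0131  0.1951] yaw -91.84 dp [0.002 0.002 0.496] spin -0.015 j [-0.6   0.23  0.63  1.7  -0.14  1.26 -1.54] F [ 0.3 -0.1 -0.8] w 0.04989794303947818
line az 11.490363 259 rect ((562.091796875, -13.296151161193848), (63.10160446166992, 15.308272361755371), 11.018661499023438)
0.0 [-0.07008242  0.21227748 -0.04847625] [-0.31905489  0.55941608  0.06584065]
vaseL 0.9999564414231991 [-0.0022685   0.00142036]
foot 0.9998398414916431 [0.00800547 0.03827192]
```

The knob rests at the same tight angle, the vase is unmoved (under 0.04 px), and the gripper is clear. Handing in.

```bash
python3 -c "
from bench import *
print(close_job())"
```

```text
the job is handed in; nothing more can be done
None
```

I handed the job in at about 24 s with the stop resting against the unmoved vase and the knob turned back tight; once released, the knob settles about 10° short of exactly across the rail, the same angle it had at the start, which I took as fully tight but could not confirm.

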